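# Function-test the bench emergency stop

## Robot

A 6-joint arm with a two-finger parallel gripper is mounted at the origin on the work surface. World frame = base frame: x ahead of the robot, y to its left, z up, the work surface at z = 0. Lengths are in m, angles in rad, forces in N, time in s.
With the tool pointing down it reaches from about 0.225 to 0.875 m from the base axis. Payload 3.4 kg.
Tool frame: the origin (TCP) lies at the very end of the fingers, on their centre line; the grasp point (between the pads) lies 19 mm behind it; z points along the fingers, y is the line along which they close (so a half turn about z gives the same grasp; the last joint's range is limited). The gripper opens to 85 mm and grips with 20 to 120 N. Pads are 22 mm wide; open, the fingers measure 114 mm over their backs; the gripper's body (76 mm by 85 mm) begins 54 mm behind the grasp point. The pads swing forward as they close: fully open they stand 13 mm farther back than shut.
Start: joints at [1.1, 0.276, 1.505, -0, 1.361, -0.121], TCP at [0.197, 0.54, 0.202] pointing down, gripper open.
Joint ranges: [-2.89, 2.89], [-0.75, 2.08], [0.22, 2.7], [-1.18, 4.32], [0.11, 2.71], [-2.7, 2.7]. Speed limits (rad/s): [2.57, 2.57, 3.14, 3.14, 3.14, 3.14].

## Interface

Orientations are given as a unit quaternion [x, y, z, w].
In Python, from rig import robot, vision gives the robot as it stands.
- The arm moves only by the tool send_rows, never from a script. Its arguments are lists of equal length, an entry for each row: "turn": the turn, a rotation vector about the tool's x, y, z in rad, a list of three; "dp": the shift along the tool's x, y, z in mm, a list of three; "grip": the opening, from 0 (shut) to 1 (fully open). In form: {"turn": [[wx, wy, wz], ...], "dp": [[tx, ty, tz], ...], "grip": [grip, ...]}. A call has 1 to 8 rows; each row is the pose to reach, as a shift and turn from the pose commanded when the call began, along the tool's axes at that moment; what a row does not reach only later rows make up. A row lasts 1/8 s, in which the tool goes at most 62.5 mm and 10.7 degrees, less where a joint would pass 70% of its speed; a pose out of reach is approached as far as the arm can. A call with a gripper value outside its range is refused whole. The fingers move at their own pace and stop on an object; "force" is the grip in N (left out, the last holds). Time passes only in rows, so rows that repeat a pose let the fingers close. It gives the time, the measured TCP pose, the force, the opening and the grip force at its end, in the units of the state.
- robot.observe(): the state, without advancing time (a new reading comes with each control period).
- vision.grab_frame(name): name is "scene" or "top" or "wrist"; returns the picture (384x512x3 uint8, blue, green, red); there is no depth.
- vision.camera_params(name): a dict with "mtx" (3x3 intrinsics, pixels), "position" and "attitude" of the camera in the world. Camera axes: x right, y down, z forward; pixel columns grow to the right and rows downward; lengths in m; the calibration is good to about 2 mm. A picture is of the moment at which its call begins: read the wrist's pose just before it. camera_params takes no time and is no camera call; for the wrist camera it gives the pose at the moment of the call.
- robot.close_job(): hands the job in; it is judged then, once.
The state is a dict: "t": time; "joint_pos": joint angles; "joint_velocities": joint speeds; "tau": joint torques, N m; "eef_pos": TCP position; "tcp_rot": TCP orientation; "contact_force": force on the tool from outside, world axes, zero at the start; "wrist_torque": the same for the moment, N m; "gripper_width": finger opening in m; "grip_force": force on a finger pad.
Only numpy, scipy, OpenCV 4.12 (cv2) and the standard library are available. Lean on these libraries where they do the work, as an engineer would, in place of code of your own. Each camera call takes 0.05 s, during which the arm holds its last target. There are 200 camera calls.

## Task

Test the bench's emergency stop. Push the red mushroom button on the yellow box straight down until it latches and take your fingers off, so that it stays down by itself; then release it by pushing one of its three wings round clockwise (seen from above) with a fingertip until the button pops back up, let it spring back, and last press the green button on the grey box fully down and let go. Do not grip or pinch the red button, and leave the tape roll, the jar and the meter where they are.

Things in the scene. Friction and masses are not known exactly. Their poses are not given: they have to be found in the camera images.
- stop_box: Yellow emergency-stop box fixed to the bench, 94 x 94 mm, 52 mm high; origin at the centre of its underside on the bench, z up. The red mushroom button stands on its top, its axis is the box's z axis; a black collar of radius 21 mm and height 8 mm surrounds the stem on the box top.
- stop_top (a point): Centre of the flat top (20 mm across) of the red mushroom head, on the button's axis: 101 mm above the bench when up, 93 mm when latched. Its frame turns with the head. The domed cap has radius 25 mm; three radial wings stick out of it, along the frame's x axis and 120 degrees either side. Wing tops lie 10 mm, the wings' and cap's undersides 27 mm below this point.
- wing_tip (a point): Middle of the outer end of the wing along the head's x axis, 41 mm from the button's axis, at half the wing's height; moves with the head. Untwisted, the wing lies along the box's x axis. All three wings are alike: red with a white rib along the top, straight, 12 mm thick, 17 mm high, undersides 22 mm above the box top when up and 14 mm when latched.
- stop_press (a joint): How far the red button is pushed in, in m: 0 up, 0.008 fully down. A latching button: pushing takes about 16 N at the start, then less and less; past about 5 mm it snaps down by itself to 8 mm and stays there. Springs back to 0 (5 to 7 N) when the head is twisted 0.4 to 0.6 rad clockwise; the wings then rise 8 mm, so a fingertip beside a wing must reach lower than that or the wing rides up over it.
- stop_twist (a joint): Twist of the red head in rad: 0 at rest, grows clockwise seen from above, stop at 1.0. A spring turns it back to 0 when let go; turning it takes about 0.08 N m to start and 0.16 N m at 0.5 rad (2 to 5 N at a wing).
- reset_box: Grey box fixed to the bench, 80 x 80 mm, 52 mm high, with the green reset button in the centre of its top; origin at the centre of its underside, z up.
- reset_top (a point): Centre of the green button's flat top (radius 16 mm), 74 mm above the bench when up, in an aluminium collar of radius 24 mm whose top is 10 mm below it.
- reset (a joint): How far the green button is pressed, in m: 0 up, 0.006 fully down; a spring button, fully down at 5 N, that comes back by itself.
- tape: Roll of red tape lying flat, 90 mm outer and 72 mm inner diameter, 22 mm high, loose; origin at the centre of its underside. Leave it alone.
- jar: Small glass jar with a white cap, 52 mm diameter, 65 mm high, loose; origin at the centre of its underside. Leave it alone.
- meter: Orange hand multimeter lying flat, 130 x 68 mm, 30 mm high (38 mm at its dial), loose, long along its x axis; origin at the centre of its underside. Leave it alone.
Mind the look-alikes: they are no part of the job. There is more than one size of the reset_box; the job needs the largest.

How it is judged:
By the outcome, as a careful person would: the job done as asked, in the order asked, and still so for the second after the job is handed in, with the robot touching nothing.
It also fails if it takes over 51 s, if anything falls off the work surface, if the arm or the gripper's body presses on something with over 40 N, if the wrist force passes 120 N, or if a joint passes its speed limit or range.

## Working session

There is one attempt and no reset: what is moved stays moved. The work goes in short steps, Python scripts to look and compute and a tool call to move; the robot and the scene stay as the last step left them, time stands still between calls to the robot, and variables do not carry over. Pictures are saved under pics/ and viewed, at most 10 in all, crops included, and the job is handed in when it is done.

Besides the shell and the picture viewer there is one more tool, called by a JSON object that holds its "method" and its "body". send_rows: Moves the arm, as the interface text tells. Its arguments: {"type":"object","properties":{"turn":{"type":"array","items":{"type":"array","items":{"type":"number"}}},"dp":{"type":"array","items":{"type":"array","items":{"type":"number"}}},"grip":{"type":"array","items":{"type":"number"}},"force":{"type":"number"}},"required":["turn","dp","grip"]}

```bash
mkdir -p pics; ls; python3 - <<'E'
from rig import robot, vision
import cv2
s=robot.observe(); print({k:s[k] for k in('t','joint_pos','eef_pos','tcp_rot','contact_force','gripper_width')})
for n in('scene','top'):
    cv2.imwrite(f'pics/{n}0.png',vision.grab_frame(n)); print(n,vision.camera_params(n))
E
```

```text
pics
{'t': 0.0, 'joint_pos': array([ 1.09999927e+00,  2.76605548e-01,  1.50616772e+00,  3.87855113e-05,
        1.36069040e+00, -1.20991767e-01]), 'eef_pos': array([0.196776  , 0.5396491 , 0.20121997]), 'tcp_rot': array([ 1.74016192e-01,  9.84742347e-01, -8.89321032e-04, -2.90927732e-04]), 'contact_force': array([-0.86553683, -0.44384927,  0.16047227]), 'gripper_width': 0.08553565727648793}
scene {'mtx': array([[496.59828579,   0.        , 252.48500959],
       [  0.        , 496.59828579, 200.43971161],
       [  0.        ,   0.        ,   1.        ]]), 'position': array([ 1.15573625, -0.17009481,  0.92262976]), 'attitude': array([ 0.71045379,  0.62819079, -0.20439418, -0.2426    ])}
top {'mtx': array([[347.85736699,   0.        , 254.28059568],
       [  0.        , 347.85736699, 189.12144459],
       [  0.        ,   0.        ,   1.        ]]), 'position': array([ 0.43912757, -0.04688748,  0.82451469]), 'attitude': array([ 0.71243964, -0.69749166,  0.06713577, -0.03778811])}
```

View pics/top0.png

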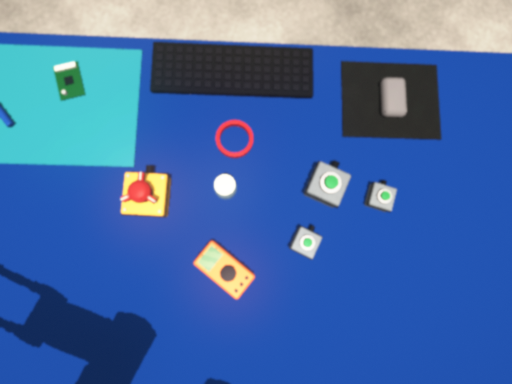

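View pics/scene0.png

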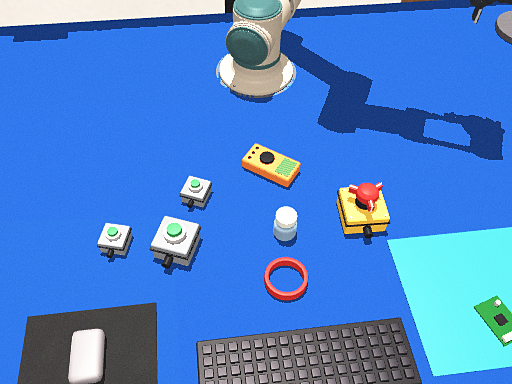

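The top view shows the yellow stop box at about (145,193) with the red head at (140,190). There are three grey boxes: at (328,183), (382,196) and (307,242). The one at (328,183) looks largest. The tape is at (234,138), the jar at (225,186) and the meter at (224,270).

```bash
cat > h.py <<'E'
import numpy as np, cv2
from scipy.spatial.transform import Rotation as R
def ray(P,uv):
    d=np.linalg.inv(P['mtx'])@np.array([uv[0],uv[1],1.]); return P['position'],R.from_quat(P['attitude']).apply(d)
def onz(P,uv,z):
    o,d=ray(P,uv); return o+d*(z-o[2])/d[2]
def two(P,a,Q,b):
    o1,d1=ray(P,a);o2,d2=ray(Q,b)
    t=np.linalg.lstsq(np.c_[d1,-d2],o2-o1,rcond=None)[0]
    p,q=o1+t[0]*d1,o2+t[1]*d2; return (p+q)/2,np.linalg.norm(p-q)
def proj(P,X):
    c=P['mtx']@R.from_quat(P['attitude']).inv().apply(np.array(X)-P['position']); return c[:2]/c[2]
def blobs(img,name,amin=30):
    h=cv2.cvtColor(img,cv2.COLOR_BGR2HSV); H,S,V=cv2.split(h)
    m={'red':((H<6)|(H>172))&(S>130)&(V>80),'green':(H>50)&(H<85)&(S>110)&(V>70),
       'grey':(S<60)&(V>90),'yellow':(H>17)&(H<32)&(S>120)&(V>90)}[name].astype('uint8')*255
    n,l,st,c=cv2.connectedComponentsWithStats(m)
    return [(c[i],st[i],l==i) for i in range(1,n) if st[i,4]>=amin]
E
python3 - <<'E'
from rig import vision
from h import *
P={n:vision.camera_params(n) for n in('scene','top')}
I={n:cv2.imread(f'pics/{n}0.png') for n in P}
for n in P:
  for c in('red','green','yellow','grey'):
    for b in blobs(I[n],c,25):
      if b[1][4]<6000: print(n,c,b[0].round(1),b[1])
a=cv2.resize(I['top'][155:235,100:190],None,fx=4.4,fy=4.4,interpolation=2)
b=cv2.resize(I['top'][150:265,280:405],None,fx=3.1,fy=3.1,interpolation=2)
h=max(a.shape[0],b.shape[0]); f=lambda x:cv2.copyMakeBorder(x,0,h-x.shape[0],0,0,0)
cv2.imwrite('pics/crop1.png',np.hstack([f(a),f(b)]))
E
```

```text
scene red [366.5 193.5] [349 183  34  28 466]
scene red [285.5 278.2] [264 257  44  43 655]
scene green [194.6 182.7] [191 179   9   9  42]
scene green [173.6 228.9] [167 223  15  14  95]
scene green [111.6 230.9] [107 227  11   9  51]
scene green [495.2 316.6] [474 295  38  52 850]
scene yellow [272.3 160.1] [242 144  58  36 259]
scene yellow [356.6 216.4] [337 188  53  46 667]
scene yellow [378.1 227.4] [370 224  17   8 105]
scene grey [99.4 10. ] [   0    0  225   27 4531]
scene grey [291.4  19.8] [ 229    0  172   66 1891]
scene grey [477.4  15.3] [474   9   8  14  38]
scene grey [505.3  22.9] [497  11  15  27 292]
scene grey [255.9  76.6] [ 216   53   80   45 1962]
scene grey [195.3 188.6] [180 176  31  25 440]
scene grey [201.6 200.7] [193 188  18  19  76]
scene grey [184.8 199.6] [181 197   9   6  34]
scene grey [285.7 219.1] [274 206  24  34 477]
scene grey [176.5 239.5] [ 151  216   49   50 1351]
scene grey [113.7 236.4] [ 98 223  32  26 543]
scene grey [123.8 246.9] [114 233  18  22 100]
scene grey [103.7 249.7] [100 248   9   5  30]
scene grey [158.8 255.1] [153 251  13   
[... 969 characters left out ...]
 54  62  31  38 616]
top green [330.8 181.5] [325 176  12  12 108]
top green [385.1 195.1] [382 192   7   7  37]
top green [307.4 241.6] [305 239   6   6  30]
top yellow [129.7 180.9] [123 172  15  23 141]
top yellow [150.8 194.1] [122 173  46  43 554]
top yellow [237.4 263.9] [221 250  32  29  37]
top grey [64.7 66.2] [ 54  61  23  11 159]
top grey [393.9  96.6] [382  77  26  40 951]
top grey [63.4 91.6] [61 89  6  6 29]
top grey [327.7 183.9] [ 306  162   45   45 1109]
top grey [224.5 184.9] [214 173  22  25 431]
top grey [381.6 196.7] [369 183  27  28 526]
top grey [305.4 242.1] [290 227  32  32 583]
top grey [209.9 258.7] [199 249  23  22 273]
top grey [227.6 273. ] [222 267  12  13 129]
```

View pics/crop1.png

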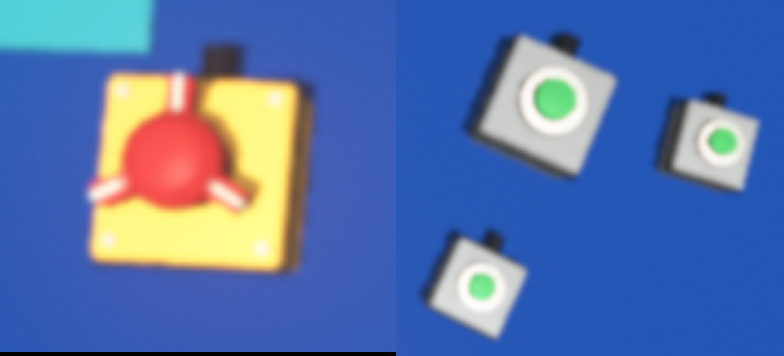

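The crop confirms three grey boxes in the top view: (328,183), (382,196) and (305,242). The one at (328,183) is clearly the largest, which makes it the reset box. The red head's wings point up to (141,172), lower left to (120,199) and lower right to (156,202).

```bash
python3 - <<'E'
from rig import vision
from h import *
P={n:vision.camera_params(n) for n in('scene','top')}
T=P['top']
print('green',two(T,(330.8,181.5),P['scene'],(173.6,228.9)),onz(T,(330.8,181.5),.074),onz(P['scene'],(173.6,228.9),.074))
I=cv2.imread('pics/top0.png')
# yellow box: all yellow+red in the region; top plane z=.052
h=cv2.cvtColor(I,cv2.COLOR_BGR2HSV);m=((h[...,0]>15)&(h[...,0]<34)&(h[...,1]>100)&(h[...,2]>140)).astype('uint8')
m[:150]=0;m[235:]=0;m[:,:100]=0;m[:,190:]=0
pts=np.argwhere(m)[:,::-1].astype(np.float32)
r=cv2.minAreaRect(pts);c=np.array([onz(T,p,.052)[:2] for p in cv2.boxPoints(r)])
print('box',c.mean(0),np.linalg.norm(np.diff(c,axis=0),axis=1),np.degrees(np.arctan2(*(c[1]-c[0])[::-1])))
ctr=onz(T,(139.6,190.9),.095);print('head',ctr)
for p in[(140.9,171.6),(120,199.3),(155.7,201.6)]:
  w=onz(T,p,.091);print('wing',w,np.linalg.norm((w-ctr)[:2]),np.degrees(np.arctan2(w[1]-ctr[1],w[0]-ctr[0])))
# grey
g=[b for b in blobs(I,'grey') if abs(b[0][0]-327.7)<2][0][2]
r=cv2.minAreaRect(np.argwhere(g)[:,::-1].astype(np.float32));c=np.array([onz(T,p,.052)[:2] for p in cv2.boxPoints(r)])
print('grey',c.mean(0),np.linalg.norm(np.diff(c,axis=0),axis=1))
print('jar',onz(T,(224.5,184.9),.06),'tape',onz(T,(234.1,138.1),.011),'wrist',vision.camera_params('wrist'))
E
```

```text
green (array([ 0.57380995, -0.24695016,  0.06976582]), np.float64(0.0006879719398792841)) [ 0.57300094 -0.24617469  0.074     ] [ 0.57681701 -0.24623466  0.074     ]
box [0.53931951 0.1654543 ] [0.09621734 0.09703542 0.09650924] -0.46370969965244085
head [0.53904848 0.16358366 0.095     ]
wing [0.58094331 0.1647483  0.091     ] 0.04191101806117343 1.5923555922063286
wing [0.52090644 0.20397493 0.091     ] 0.044278531505426204 114.18759089610568
wing [0.517764   0.12993513 0.091     ] 0.03981523463204442 -122.3155227676841
grey [ 0.57167901 -0.24559396] [0.08719667 0.08130365 0.08705896]
jar [ 0.56178204 -0.01136362  0.06      ] tape [ 0.68457553 -0.02868251  0.011     ] wrist {'mtx': array([[292.83472858,   0.        , 249.51868038],
       [  0.        , 292.83472858, 192.07903205],
       [  0.        ,   0.        ,   1.        ]]), 'position': array([0.11954376, 0.56876484, 0.37437778]), 'attitude': array([0.80871141, 0.56559277, 0.09196719, 0.13278823])}
```

```bash
cat >> h.py <<'E'
def plan(s,goals):
    """goals: list of (x,y,z,yaw_deg of tool x), tool down -> (turn, dp mm)"""
    q=R.from_quat(s['tcp_rot']);p=np.array(s['eef_pos'])
    for x,y,z,w in goals:
        g=R.from_euler('z',w,degrees=True)*R.from_euler('x',180,degrees=True)
        print((q.inv()*g).as_rotvec().round(3).tolist(),(q.inv().apply(np.array([x,y,z])-p)*1000).round(1).tolist())
E
python3 - <<'E'
from rig import robot
from h import *
plan(robot.observe(),[(.539,.1645,.20,179)])
E
```

```text
[-0.002, -0.0, -0.332] [-450.0, -235.2, 1.6]
```

{"method": "send_rows", "body": {"turn": [[0, 0, -0.15], [0, 0, -0.332], [0, 0, -0.332], [0, 0, -0.332], [0, 0, -0.332], [0, 0, -0.332], [0, 0, -0.332], [0, 0, -0.332]], "dp": [[-450, -235, 2], [-450, -235, 2], [-450, -235, 2], [-450, -235, 2], [-450, -235, 2], [-450, -235, 2], [-450, -235, 2], [-450, -235, 2]], "grip": [0, 0, 0, 0, 0, 0, 0, 0]}}

```text
t: 1.1
eef_pos: [0.532, 0.1726, 0.1998]
tcp_rot: [0.009, 1.0, 0.0, -0.0]
contact_force: [1.5, 0.5, -0.3]
gripper_width: 0.0001
grip_force: 0.0
```

{"method": "send_rows", "body": {"turn": [[0, 0, 0], [0, 0, 0]], "dp": [[0, 0, 0], [0, 0, 0]], "grip": [0, 0]}}

```text
t: 1.35
eef_pos: [0.5304, 0.1742, 0.1996]
tcp_rot: [0.009, 1.0, 0.0, -0.001]
contact_force: [-1.0, -0.1, -0.3]
gripper_width: 0.0002
grip_force: 0.0
```

```bash
python3 - <<'E'
from rig import robot,vision
from h import *
s=robot.observe();W=vision.camera_params('wrist');I=vision.grab_frame('wrist');cv2.imwrite('pics/w1.png',I)
print(s['t'],s['eef_pos'],s['joint_pos'].round(2),s['gripper_width'],s['contact_force'],W['position'])
q=R.from_quat(s['tcp_rot']).as_matrix();print(np.degrees(np.arctan2(q[1,0],q[0,0])),q[:,2])
for b in blobs(I,'red',100): print(b[0],b[1])
plan(s,[(.539,.1645,.11,179),(.539,.1645,.09,179)])
for p in[(.539,.1645,.101),(.58,.1637,.091)]:print(proj(W,p))
E
```

```text
1.35 [0.530424   0.17418583 0.19955952] [ 0.19  0.25  1.54  0.    1.35 -1.36] 0.00021207374786676622 [-1.0010638  -0.07377472 -0.3096928 ] [0.44836023 0.17618928 0.37273365]
178.9222186775924 [-1.91034610e-03  4.73357064e-04 -9.99998063e-01]
[243.53752437 187.31091618] [ 208  163   72   63 2052]
[107.81723108 269.94671315] [  74  239   70   62 2008]
[0.0, -0.002, -0.001] [-8.9, -9.6, 89.5]
[0.0, -0.002, -0.001] [-9.0, -9.6, 109.5]
[239.0671637  192.03468013]
[239.81475552 225.88652474]
```

View pics/w1.png

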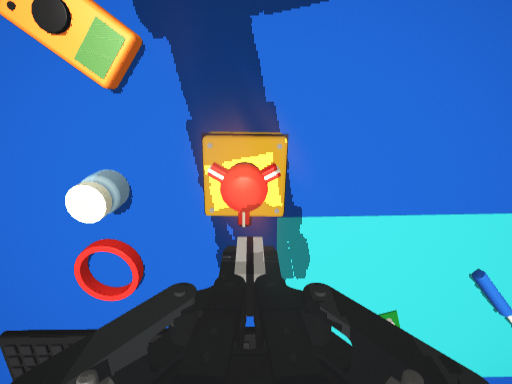

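The wrist view shows the head circle centred near (244,187) and its +x wing ending near (244,226). The closed fingertips are at about (250,237). The predicted head position is about 5 px off, so I'll refine it with all three views.

```bash
python3 - <<'E'
from rig import robot,vision
from h import *
W=vision.camera_params('wrist');T=vision.camera_params('top');S=vision.camera_params('scene')
s=robot.observe();print('tcp px',proj(W,s['eef_pos']))
def dome(f,off,k):
    I=cv2.imread(f);b=min(blobs(I,'red',100),key=lambda b:np.linalg.norm(b[0]-off))
    m=b[2].astype('uint8');e=cv2.getStructuringElement(2,(k,k));m=cv2.morphologyEx(m,cv2.MORPH_OPEN,e)
    c,_=cv2.findContours(m,0,2);c=max(c,key=cv2.contourArea);return cv2.fitEllipse(c)
for n,f,o,k,P in(('w','pics/w1.png',(243,187),21,W),('t','pics/top0.png',(140,190),13,T),('s','pics/scene0.png',(366,193),15,S)):
    e=dome(f,o,k);print(n,e,onz(P,e[0],.086),onz(P,e[0],.09))
I=cv2.imread('pics/w1.png');h=cv2.cvtColor(I,cv2.COLOR_BGR2HSV);m=((h[...,0]>13)&(h[...,0]<34)&(h[...,1]>100)&(h[...,2]>80)).astype('uint8')
m[:120]=0;m[235:]=0;m[:,:190]=0;m[:,300:]=0
r=cv2.minAreaRect(np.argwhere(m)[:,::-1].astype(np.float32));print(cv2.boxPoints(r));c=np.array([onz(W,p,.052)[:2] for p in cv2.boxPoints(r)]);print(c,c.mean(0))
cv2.imwrite('pics/w1c.png',cv2.resize(I[120:260,180:310],None,fx=4,fy=4,interpolation=2))
E
```

```text
tcp px [248.62449518 227.3239132 ]
w ((243.6782684326172, 195.8842315673828), (27.982105255126953, 45.413448333740234), 88.05062866210938) [0.54807919 0.16914601 0.086     ] [0.54668296 0.16925127 0.09      ]
t ((139.4203338623047, 190.708251953125), (19.618663787841797, 21.808155059814453), 70.41084289550781) [0.54068164 0.16658249 0.086     ] [0.54013159 0.16542628 0.09      ]Traceback (most recent call last):
  File "<stdin>", line 10, in <module>
  File "<stdin>", line 8, in dome
ValueError: max() iterable argument is empty
```

```bash
python3 - <<'E'
from h import *
I=cv2.imread('pics/w1.png');S=cv2.imread('pics/scene0.png')
a=cv2.resize(I[125:255,195:295],None,fx=4,fy=4,interpolation=2);b=cv2.resize(S[175:240,330:400],None,fx=5.6,fy=5.6,interpolation=2)
b=cv2.copyMakeBorder(b,0,a.shape[0]-b.shape[0],0,0,0)
cv2.imwrite('pics/c2.png',np.hstack([a,b]))
E
```

```text
(no output)
```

View pics/c2.png

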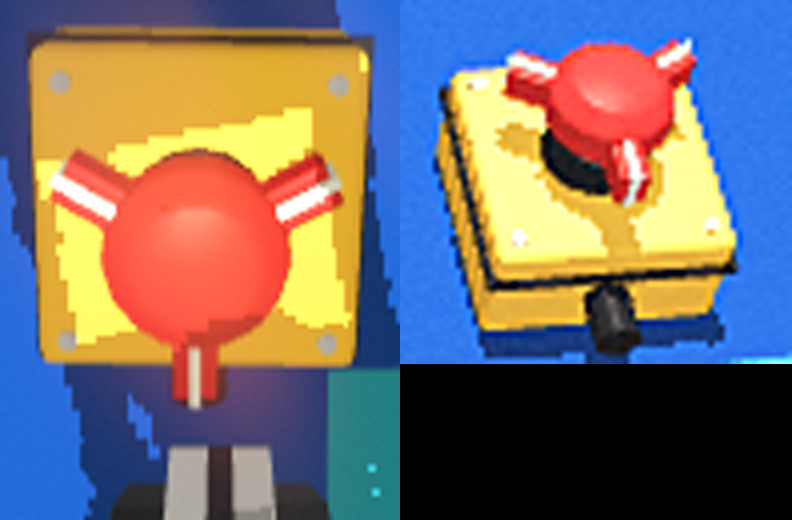

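The crop gives the four lid screws and the wing ribs clearly in the wrist, top and scene views. I'll use the screws at z = 52 mm.

```bash
python3 - <<'E'
from rig import vision
from h import *
C={n:vision.camera_params(n) for n in('wrist','top','scene')}
sc={'wrist':np.array([(60,82),(338,85),(327,343),(66,342)])/4+(195,125),
'top':np.array([(107,240),(262,248),(275,99),(122,90)])/4.4+(100,155),
'scene':np.array([(77,85),(119,238),(311,226)])/5.6+(330,175)}
for n,u in sc.items():
    X=np.array([onz(C[n],p,.0525)[:2] for p in u]);print(n,X.round(4).tolist(),X.mean(0) if len(X)==4 else (X[0]+X[2])/2)
wt={'wrist':np.array([(196,405)])/4+(195,125),'top':[(140.9,171.6)],'scene':np.array([(231,203)])/5.6+(330,175)}
for n,u in wt.items(): print('wing',n,onz(C[n],u[0],.089))
# dome silhouette centre, wrist crop (197,250), scene (213,100)
print('dome w',onz(C['wrist'],(195+197/4,125+249/4),.088),'s',onz(C['scene'],(330+213/5.6,175+97/5.6),.088))
print(two(C['wrist'],(195+197/4,125+249/4),C['scene'],(330+213/5.6,175+97/5.6)))
print('finger',onz(C['wrist'],(250,237),.2))
E
```

```text
wrist [[0.5006, 0.1328], [0.5029, 0.2089], [0.5791, 0.2068], [0.5773, 0.1299]] [0.53996989 0.16961437]
top [[0.5028, 0.2062], [0.5005, 0.1296], [0.5763, 0.1274], [0.5789, 0.2042]] [0.53962959 0.16683494]
scene [[0.5026, 0.132], [0.5775, 0.1304], [0.5806, 0.2054]] [0.54161518 0.16872662]
wing wrist [0.58125363 0.16873213 0.089     ]
wing top [0.58132999 0.16532534 0.089     ]
wing scene [0.59111228 0.16307034 0.089     ]
dome w [0.53806191 0.17000967 0.088     ] s [0.54099638 0.17011362 0.088     ]
(array([0.53906005, 0.1705061 , 0.0856201 ]), np.float64(0.0012022970402584359))
finger [0.53694562 0.17559756 0.2       ]
```

{"method": "send_rows", "body": {"turn": [[0, 0, 0], [0, 0, 0], [0, 0, 0], [0, 0, 0], [0, 0, 0]], "dp": [[-9.5, -6, 20], [-9.5, -6, 60], [-9.5, -6, 85], [-9.5, -6, 88], [-9.5, -6, 88]], "grip": [0, 0, 0, 0, 0]}}

```text
t: 2.02
eef_pos: [0.5404, 0.1691, 0.113]
tcp_rot: [0.008, 1.0, 0.0, 0.001]
contact_force: [0.5, -0.4, 0.7]
gripper_width: -0.0001
grip_force: 0.0
```

{"method": "send_rows", "body": {"turn": [[0, 0, 0], [0, 0, 0], [0, 0, 0], [0, 0, 0], [0, 0, 0]], "dp": [[0, 0, 6], [0, 0, 11], [0, 0, 13], [0, 0, 15], [0, 0, 15]], "grip": [0, 0, 0, 0, 0]}}

```text
t: 2.65
eef_pos: [0.5404, 0.168, 0.097]
tcp_rot: [0.009, 1.0, 0.0, -0.0]
contact_force: [-0.2, -0.2, -0.7]
gripper_width: -0.0001
grip_force: 0.0
```

{"method": "send_rows", "body": {"turn": [[0, 0, 0], [0, 0, 0], [0, 0, 0]], "dp": [[0, 0, 2], [0, 0, 4], [0, 0, 4]], "grip": [0, 0, 0]}}

```text
t: 3.02
eef_pos: [0.5403, 0.168, 0.0929]
tcp_rot: [0.009, 1.0, 0.0, -0.0]
contact_force: [0.2, -0.2, 0.3]
gripper_width: -0.0001
grip_force: 0.0
```

```bash
python3 - <<'E'
from rig import robot,vision
from h import *
s=robot.observe();print(s['contact_force'],s['eef_pos'])
a=vision.grab_frame('scene')[140:260,300:430];b=vision.grab_frame('wrist')[100:260,170:330]
a=cv2.resize(a,(520,480));b=cv2.resize(b,(280,280));b=cv2.copyMakeBorder(b,0,200,0,0,0)
cv2.imwrite('pics/p1.png',np.hstack([a,b]))
E
```

```text
[ 0.20483329 -0.2126847   0.32322072] [0.54030362 0.16802696 0.09294715]
```

View pics/p1.png

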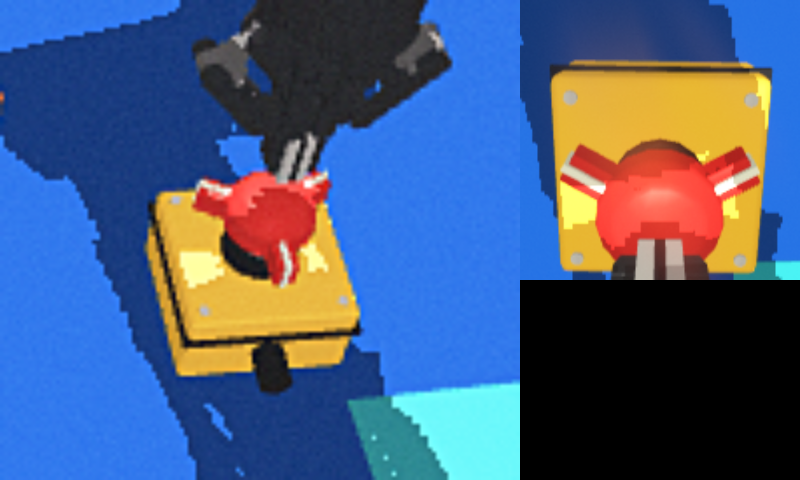

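The scene crop shows the wing tips at the same pixels as before ((349,185) and (371,211)). The head is still up, and the shut fingertips end a little above it. I'll keep going down slowly.

{"method": "send_rows", "body": {"turn": [[0, 0, 0], [0, 0, 0], [0, 0, 0]], "dp": [[0, 0, 2], [0, 0, 4], [0, 0, 4]], "grip": [0, 0, 0]}}

```text
t: 3.5
eef_pos: [0.5403, 0.1681, 0.0889]
tcp_rot: [0.009, 1.0, -0.0, -0.0]
contact_force: [-0.1, -0.1, -0.0]
gripper_width: 0.0002
grip_force: 0.0
```

{"method": "send_rows", "body": {"turn": [[0, 0, 0], [0, 0, 0]], "dp": [[0, 0, 2], [0, 0, 3]], "grip": [0, 0]}}

```text
t: 3.75
eef_pos: [0.5404, 0.1681, 0.086]
tcp_rot: [0.009, 1.0, 0.0, -0.0]
contact_force: [1.2, -0.4, -0.5]
gripper_width: 0.0
grip_force: 0.0
```

```bash
python3 - <<'E'
from rig import robot,vision
from h import *
s=robot.observe();print(s['contact_force'],s['eef_pos'],s['tau'].round(2))
S=vision.camera_params('scene');I=vision.grab_frame('scene');O=cv2.imread('pics/scene0.png')
for im in(O,I):
    for b in blobs(im,'red',100):print(b[0],b[1])
for z in(.091,.083):print(proj(S,(.581,.167,z)))
print('tcp',proj(S,s['eef_pos']),'top up',proj(S,(.54,.168,.101)),proj(S,(.54,.168,.093)))
a=cv2.resize(I[170:230,335:400],None,fx=6,fy=6,interpolation=2);b=cv2.resize(O[170:230,335:400],None,fx=6,fy=6,interpolation=2)
cv2.imwrite('pics/p2.png',np.hstack([a,b]))
E
```

```text
[ 1.21710343 -0.41897646 -0.5459939 ] [0.54041012 0.16808968 0.08600136] [-0.000e+00 -4.284e+01 -2.132e+01 -0.000e+00  1.000e-02  0.000e+00]
[366.46781116 193.50858369] [349 183  34  28 466]
[285.48244275 278.21374046] [264 257  44  43 655]
[365.90969163 194.03303965] [348 183  35  28 454]
[285.66516517 278.14564565] [264 257  44  43 666]
[371.96889157 206.60233168]
[371.18166091 208.85707586]
tcp [366.85896514 192.76670578] top up [368.17028891 188.27471092] [367.41825173 190.60490995]
```

View pics/p2.png

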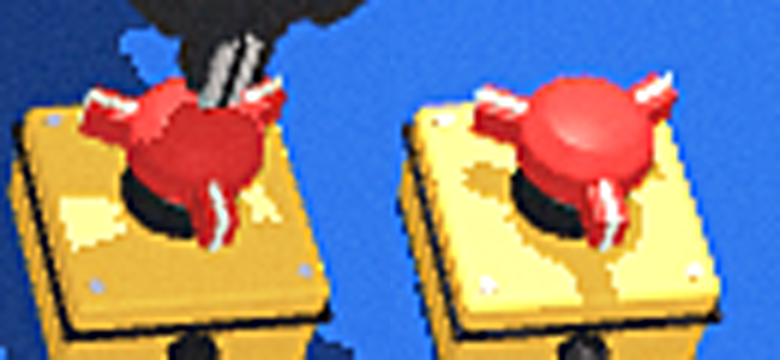

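The head in the left half (now) matches the right half (start), so it is still up. The fingertips at about (371,187) now sit right at the head's flat top, so the real tips end about 14 mm short of the nominal TCP. I'll keep lowering in small steps.

{"method": "send_rows", "body": {"turn": [[0, 0, 0], [0, 0, 0]], "dp": [[0, 0, 1.5], [0, 0, 3]], "grip": [0, 0]}}

```text
t: 4.05
eef_pos: [0.5405, 0.1681, 0.0831]
tcp_rot: [0.009, 1.0, 0.0, 0.0]
contact_force: [-0.1, 0.0, -0.1]
gripper_width: 0.0002
grip_force: 0.0
```

{"method": "send_rows", "body": {"turn": [[0, 0, 0], [0, 0, 0]], "dp": [[0, 0, 1.5], [0, 0, 2]], "grip": [0, 0]}}

```text
t: 4.3
eef_pos: [0.5404, 0.168, 0.081]
tcp_rot: [0.009, 1.0, -0.0, -0.0]
contact_force: [-0.1, 0.7, -1.0]
gripper_width: -0.0001
grip_force: 0.0
```

{"method": "send_rows", "body": {"turn": [[0, 0, 0], [0, 0, 0]], "dp": [[0, 0, 1.5], [0, 0, 2]], "grip": [0, 0]}}

```text
t: 4.55
eef_pos: [0.5404, 0.1681, 0.0791]
tcp_rot: [0.009, 1.0, 0.0, -0.0]
contact_force: [0.1, -0.1, -0.6]
gripper_width: 0.0002
grip_force: 0.0
```

```bash
python3 - <<'E'
from rig import robot,vision
from h import *
s=robot.observe();print(s['contact_force'],s['eef_pos'],s['gripper_width'])
W=vision.camera_params('wrist');print('tcp',proj(W,s['eef_pos']),'top up',proj(W,(.54,.168,.101)))
I=vision.grab_frame('wrist');S=vision.grab_frame('scene')
a=cv2.resize(I[120:280,160:340],None,fx=2.5,fy=2.5,interpolation=2);b=cv2.resize(S[160:227,335:393],None,fx=6,fy=6,interpolation=2)
b=cv2.copyMakeBorder(b,0,max(0,a.shape[0]-b.shape[0]),0,0,0)[:a.shape[0]]
cv2.imwrite('pics/p3.png',np.hstack([a,b]))
for b in blobs(S,'red',100):print(b[0],b[1])
E
```

```text
[ 0.12804636 -0.1096469  -0.63445824] [0.54043831 0.16807881 0.07905409] 0.00020913376807452357
tcp [248.62389058 227.33874641] top up [248.39074269 243.08841729]
[365.67981439 194.42227378] [348 183  35  28 431]
[285.66165414 278.17593985] [264 257  44  43 665]
```

View pics/p3.png

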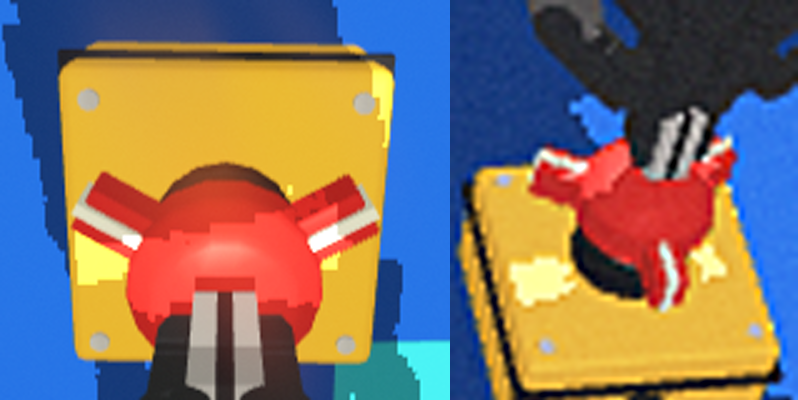

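The wrist crop shows the front edge of the fingertips at about (250,237). The scene crop shows them at (371,189), still slightly above the cap, and the head hasn't moved. I'll keep going down by touch.

{"method": "send_rows", "body": {"turn": [[0, 0, 0], [0, 0, 0], [0, 0, 0]], "dp": [[0, 0, 1.5], [0, 0, 3], [0, 0, 3]], "grip": [0, 0, 0]}}

```text
t: 5.03
eef_pos: [0.5403, 0.1681, 0.076]
tcp_rot: [0.009, 1.0, 0.0, -0.0]
contact_force: [-0.5, -0.1, 0.7]
gripper_width: 0.0002
grip_force: 0.0
```

{"method": "send_rows", "body": {"turn": [[0, 0, 0], [0, 0, 0], [0, 0, 0]], "dp": [[0, 0, 1.5], [0, 0, 3], [0, 0, 3]], "grip": [0, 0, 0]}}

```text
t: 5.4
eef_pos: [0.5403, 0.1681, 0.073]
tcp_rot: [0.009, 1.0, -0.0, -0.0]
contact_force: [-0.4, 0.2, -0.3]
gripper_width: 0.0004
grip_force: 0.0
```

{"method": "send_rows", "body": {"turn": [[0, 0, 0], [0, 0, 0], [0, 0, 0]], "dp": [[0, 0, 1.5], [0, 0, 3], [0, 0, 3]], "grip": [0, 0, 0]}}

```text
t: 5.78
eef_pos: [0.5409, 0.1682, 0.0718]
tcp_rot: [0.009, 1.0, 0.0, 0.001]
contact_force: [-3.2, 0.0, 10.4]
gripper_width: -0.0002
grip_force: 4.9
```

```bash
python3 - <<'E'
from rig import robot,vision
from h import *
s=robot.observe();print(s['contact_force'],s['eef_pos'],s['joint_pos'])
S=vision.camera_params('scene')
I=vision.grab_frame('wrist');J=vision.grab_frame('scene')
for b in blobs(J,'red',100):print(b[0],b[1])
for z in(.07,.09,.101,.11):print(z,proj(S,(.551,.168,z)))
a=cv2.resize(I[120:280,160:340],None,fx=2.2,fy=2.2,interpolation=2);b=cv2.resize(J[160:227,335:393],None,fx=5.25,fy=5.25,interpolation=2)[:352]
cv2.imwrite('pics/p4.png',np.hstack([a,b]))
E
```

```text
[-3.17829648  0.01249298 10.43740408] [0.54085999 0.16819238 0.07175254] [ 1.78622420e-01  3.64670296e-01  1.72013921e+00  5.70250657e-05
  1.05532660e+00 -1.37449992e+00]
[365.46882793 194.95012469] [348 184  34  27 401]
[285.6962406  278.20601504] [264 257  44  43 665]
0.07 [366.64470222 201.17809708]
0.09 [368.50908865 195.52510364]
0.101 [369.558776   192.34235373]
0.11 [370.43081892 189.69823831]
```

Contact: 10 N upward at nominal z 0.072, so the tips really end about 29 mm short of the reported TCP. I'll continue the press.

{"method": "send_rows", "body": {"turn": [[0, 0, 0], [0, 0, 0], [0, 0, 0]], "dp": [[0, 0, 1], [0, 0, 2.5], [0, 0, 2.5]], "grip": [0, 0, 0]}}

```text
t: 6.25
eef_pos: [0.5409, 0.1682, 0.069]
tcp_rot: [0.009, 1.0, 0.0, 0.001]
contact_force: [-1.0, -0.6, 7.2]
gripper_width: 0.0
grip_force: 3.3
```

{"method": "send_rows", "body": {"turn": [[0, 0, 0], [0, 0, 0], [0, 0, 0]], "dp": [[0, 0, 1], [0, 0, 2.5], [0, 0, 2.5]], "grip": [0, 0, 0]}}

```text
t: 6.62
eef_pos: [0.5408, 0.1681, 0.0653]
tcp_rot: [0.009, 1.0, 0.0, 0.0]
contact_force: [0.5, -0.1, 0.7]
gripper_width: 0.0001
grip_force: 0.4
```

{"method": "send_rows", "body": {"turn": [[0, 0, 0], [0, 0, 0], [0, 0, 0]], "dp": [[0, 0, 1.5], [0, 0, 2.5], [0, 0, 2.5]], "grip": [0, 0, 0]}}

```text
t: 7.0
eef_pos: [0.5408, 0.1681, 0.0637]
tcp_rot: [0.009, 1.0, 0.0, 0.001]
contact_force: [-1.7, 0.4, 8.9]
gripper_width: 0.0003
grip_force: 4.2
```

The force dropped through the snap and then met a hard stop at about 0.064, so the button is down. Lifting off, moving to the counter-clockwise side (+y) of the +x wing, and checking that the head stays down.

{"method": "send_rows", "body": {"turn": [[0, 0, 0], [0, 0, 0], [0, 0, 0], [0, 0, 0], [0, 0, 0]], "dp": [[0, 0, -12], [0, 0, -30], [-15, 25, -30], [-40, 32, -30], [-40, 32, -30]], "grip": [0, 0, 0, 0, 0]}}

```text
t: 7.62
eef_pos: [0.5825, 0.1999, 0.0926]
tcp_rot: [0.009, 1.0, 0.0, 0.001]
contact_force: [-0.3, -1.1, -0.1]
gripper_width: 0.0001
grip_force: 0.0
```

```bash
python3 - <<'E'
from rig import robot,vision
from h import *
s=robot.observe();print(s['contact_force'],s['eef_pos'],s['t'])
J=vision.grab_frame('scene');O=cv2.imread('pics/scene0.png');I=vision.grab_frame('wrist')
for n,im in(('old',O),('new',J)):
    for b in blobs(im,'red',100)[:1]:print(n,b[0],b[1])
a=cv2.resize(I[120:280,160:340],None,fx=2.2,fy=2.2,interpolation=2);b=cv2.resize(J[160:227,335:400],None,fx=5.25,fy=5.25,interpolation=2)[:352]
cv2.imwrite('pics/p5.png',np.hstack([a,b]))
E
```

```text
[-0.28717637 -1.10469698 -0.08764062] [0.58251762 0.1998774  0.09261996] 7.625
old [366.46781116 193.50858369] [349 183  34  28 466]
new [366.06910569 193.3495935 ] [348 183  34  28 492]
```

View pics/p5.png

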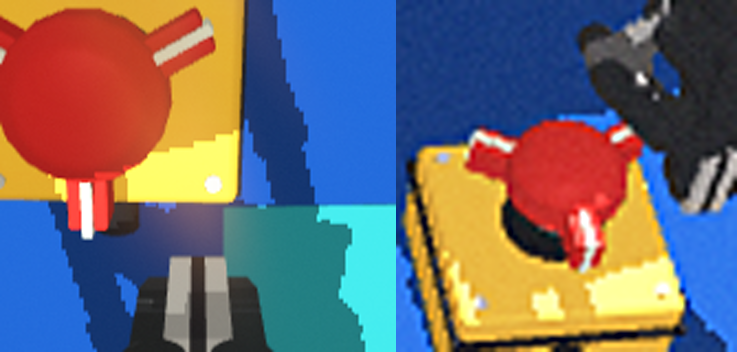

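The bounding box of the red blob in the scene looks almost unchanged, so I'm not sure it latched. I'll measure the head's height before going on.

```bash
python3 - <<'E'
from rig import robot,vision
from h import *
S=vision.camera_params('scene');W=vision.camera_params('wrist')
J=vision.grab_frame('scene');O=cv2.imread('pics/scene0.png')
rm=lambda im:np.where((lambda h:((h[...,0]<6)|(h[...,0]>172))&(h[...,1]>120)&(h[...,2]>60))(cv2.cvtColor(im,cv2.COLOR_BGR2HSV)),255,0)[170:225,335:400].astype('uint8')
a,b=rm(O),rm(J)
big=lambda x:cv2.GaussianBlur(cv2.resize(x,None,fx=8,fy=8,interpolation=cv2.INTER_LINEAR),(0,0),5).astype(np.float32)
r=cv2.matchTemplate(big(b),big(a)[40:-40,40:-40],cv2.TM_CCOEFF_NORMED);y,x=np.unravel_index(r.argmax(),r.shape);print('shift px',(x-40)/8,(y-40)/8,r.max())
# expected pictures of the wing rib end and dome for both heights
for z in(.091,.083):print('scene',proj(S,(.581,.167,z)),'wrist rib end',proj(W,(.581,.167,z)))
for z in(.086,.078):print('wrist dome',proj(W,(.5405,.168,z)),proj(W,(.5405,.143,z)),proj(W,(.5405,.193,z)))
J2=J.copy()
for col in(355,360,363):print(col,[tuple(map(int,v)) for v in J[196:216,col][::2]], '|',[tuple(map(int,v)) for v in O[196:216,col][::2]])
E
```

```text
shift px 0.0 0.125 0.9903089
scene [371.96889157 206.60233168] wrist rib end [199.69606228 228.68760317]
scene [371.18166091 208.85707586] wrist rib end [201.58773334 223.57189782]
wrist dome [197.90115916 166.58235229] [158.15859668 167.2998372 ] [237.70464824 165.86376745]
wrist dome [199.9440824  163.71126083] [161.77389057 164.40244248] [238.17046959 163.0190616 ]
355 [(73, 213, 248), (53, 155, 200), (31, 46, 56), (27, 45, 57), (73, 213, 255), (69, 193, 242), (67, 185, 234), (67, 186, 235), (71, 190, 236), (69, 190, 236)] | [(181, 255, 255), (135, 255, 255), (28, 42, 56), (21, 38, 52), (56, 201, 255), (64, 207, 253), (173, 255, 255), (164, 255, 255), (163, 255, 255), (162, 255, 255)]
360 [(39, 41, 197), (43, 44, 189), (44, 44, 209), (31, 32, 42), (31, 32, 31), (39, 35, 29), (29, 56, 76), (70, 191, 240), (62, 181, 232), (63, 181, 232)] | [(61, 66, 255), (41, 43, 185), (38, 39, 203), (35, 35, 49), (23, 21, 22), (35, 25, 27), (27, 59, 79), (64, 188, 238), (58, 196, 244), (164, 255, 255)]
363 [(45, 45, 212), (43, 43, 206), (36, 40, 192), (45, 50, 208), (24, 25, 2), (28, 25, 26), (32, 17, 12), (75, 207, 255), (67, 187, 233), (63, 182, 233)] | [(70, 73, 255), (62, 66, 253), (44, 47, 197), (42, 45, 209), (22, 24, 4), (32, 29, 28), (34, 20, 18), (72, 206, 255), (62, 183, 233), (182, 255, 255)]
```

The head is up: the shift is only 0.1 px where 2.3 px is expected, and the rib end matches the "up" prediction. The first press did not hold, so I'm repeating it and checking while it is down.

{"method": "send_rows", "body": {"turn": [[0, 0, 0], [0, 0, 0], [0, 0, 0], [0, 0, 0], [0, 0, 0], [0, 0, 0]], "dp": [[20, -16, 0], [42, -32, 0], [42, -32, 0], [42, -32, 12], [42, -32, 17], [42, -32, 17]], "grip": [0, 0, 0, 0, 0, 0]}}

```text
t: 8.52
eef_pos: [0.5383, 0.1683, 0.0746]
tcp_rot: [0.009, 1.0, -0.0, -0.001]
contact_force: [-1.0, 0.7, -0.2]
gripper_width: 0.0
grip_force: 0.0
```

{"method": "send_rows", "body": {"turn": [[0, 0, 0], [0, 0, 0], [0, 0, 0], [0, 0, 0], [0, 0, 0], [0, 0, 0]], "dp": [[0, 0, 3], [0, 0, 5], [0, 0, 7], [0, 0, 9], [0, 0, 11], [0, 0, 12]], "grip": [0, 0, 0, 0, 0, 0]}}

```text
t: 9.28
eef_pos: [0.539, 0.1683, 0.0639]
tcp_rot: [0.009, 1.0, 0.0, 0.001]
contact_force: [0.4, -0.4, 2.5]
gripper_width: 0.0003
grip_force: 1.3
```

```bash
cat >> h.py <<'E'
def rmask(im):
    h=cv2.cvtColor(im,cv2.COLOR_BGR2HSV);m=((h[...,0]<6)|(h[...,0]>172))&(h[...,1]>120)&(h[...,2]>60)
    x=cv2.resize((m*255).astype('uint8')[170:225,335:400],None,fx=8,fy=8,interpolation=1)
    return cv2.GaussianBlur(x,(0,0),5).astype(np.float32)
def shift(J,x0=96,x1=480,y0=200,y1=400):
    """px shift of the lower half of the head in the scene view since the start"""
    r=cv2.matchTemplate(rmask(J)[y0-60:,x0-60:x1+40],rmask(cv2.imread('pics/scene0.png'))[y0:y1,x0:x1],cv2.TM_CCOEFF_NORMED)
    y,x=np.unravel_index(r.argmax(),r.shape);return (x-60)/8,(y-60)/8,r.max()
E
python3 - <<'E'
from rig import robot,vision
from h import *
s=robot.observe();print(s['contact_force'],s['eef_pos']);print(shift(vision.grab_frame('scene')))
E
```

```text
[ 0.41569243 -0.42420045  2.52984433] [0.53899891 0.16827486 0.06386111]
(np.float64(-0.75), np.float64(2.25), np.float32(0.99506277))
```

The head is fully down: the shift is (-0.75, 2.25) px, as predicted. Pressing slightly more, then lifting gently straight up and checking.

{"method": "send_rows", "body": {"turn": [[0, 0, 0], [0, 0, 0], [0, 0, 0], [0, 0, 0], [0, 0, 0]], "dp": [[0, 0, 1], [0, 0, 2], [0, 0, 2], [0, 0, 1], [0, 0, -1]], "grip": [0, 0, 0, 0, 0]}}

```text
t: 9.95
eef_pos: [0.5383, 0.1681, 0.0646]
tcp_rot: [0.009, 1.0, -0.0, -0.0]
contact_force: [-1.0, 0.2, -0.5]
gripper_width: -0.0003
grip_force: 0.0
```

```bash
python3 - <<'E'
from rig import robot,vision
from h import *
s=robot.observe();print(s['contact_force'],s['eef_pos']);print(shift(vision.grab_frame('scene')))
E
```

```text
[-0.97100893  0.15239557 -0.48411181] [0.53826659 0.16806425 0.06459051]
(np.float64(-0.75), np.float64(2.25), np.float32(0.9949443))
```

{"method": "send_rows", "body": {"turn": [[0, 0, 0], [0, 0, 0], [0, 0, 0], [0, 0, 0]], "dp": [[0, 0, -2], [0, 0, -4], [0, 0, -8], [0, 0, -8]], "grip": [0, 0, 0, 0]}}

```text
t: 10.5
eef_pos: [0.5388, 0.1682, 0.073]
tcp_rot: [0.009, 1.0, 0.0, 0.0]
contact_force: [-0.3, -0.4, -0.8]
gripper_width: -0.0004
grip_force: 0.0
```

```bash
python3 - <<'E'
from rig import robot,vision
from h import *
s=robot.observe();print(s['contact_force'],s['eef_pos']);print(shift(vision.grab_frame('scene')))
E
```

```text
[-0.25625403 -0.40478468 -0.75027719] [0.53880393 0.16815147 0.07303812]
(np.float64(-0.75), np.float64(2.25), np.float32(0.99525756))
```

It is latched and holds with the fingers clear. Lifting higher, moving sideways, and checking again.

{"method": "send_rows", "body": {"turn": [[0, 0, 0], [0, 0, 0], [0, 0, 0], [0, 0, 0], [0, 0, 0], [0, 0, 0], [0, 0, 0]], "dp": [[0, 0, -12], [0, 0, -24], [0, 0, -24], [-15, 14, -24], [-35, 30, -24], [-42, 32, -24], [-42, 32, -24]], "grip": [0, 0, 0, 0, 0, 0, 0]}}

```text
t: 11.42
eef_pos: [0.5808, 0.199, 0.0963]
tcp_rot: [0.009, 1.0, -0.0, -0.001]
contact_force: [-0.4, -0.8, 0.2]
gripper_width: 0.0001
grip_force: 0.0
```

```bash
python3 - <<'E'
from rig import robot,vision
from h import *
s=robot.observe();print(s['contact_force'],s['eef_pos'],s['joint_pos']);print(shift(vision.grab_frame('scene')))
E
```

```text
[-0.42470016 -0.84404409  0.20715286] [0.58075317 0.19900085 0.09629474] [ 2.17011814e-01  4.07197760e-01  1.57849137e+00 -3.05397366e-04
  1.15700293e+00 -1.33603718e+00]
(np.float64(-0.75), np.float64(2.125), np.float32(0.99564844))
```

Still latched. Descending beside the wing.

{"method": "send_rows", "body": {"turn": [[0, 0, 0], [0, 0, 0], [0, 0, 0], [0, 0, 0], [0, 0, 0], [0, 0, 0]], "dp": [[0, 0, 15], [0, 0, 30], [0, 0, 42], [0, 0, 52], [0, 0, 58], [0, 0, 58]], "grip": [0, 0, 0, 0, 0, 0]}}

```text
t: 12.22
eef_pos: [0.5808, 0.1993, 0.0382]
tcp_rot: [0.009, 1.0, -0.0, -0.0]
contact_force: [-0.2, -0.5, -0.2]
gripper_width: 0.0
grip_force: 0.0
```

{"method": "send_rows", "body": {"turn": [[0, 0, 0], [0, 0, 0], [0, 0, 0]], "dp": [[0, -4, 0], [0, -8, 0], [0, -8, 0]], "grip": [0, 0, 0]}}

```text
t: 12.6
eef_pos: [0.5811, 0.191, 0.0391]
tcp_rot: [0.009, 1.0, 0.0, 0.0]
contact_force: [-0.4, -0.7, 0.7]
gripper_width: 0.0004
grip_force: 0.0
```

{"method": "send_rows", "body": {"turn": [[0, 0, 0], [0, 0, 0], [0, 0, 0]], "dp": [[0, -2, 1], [0, -4, 1], [0, -4, 1]], "grip": [0, 0, 0]}}

```text
t: 12.98
eef_pos: [0.5808, 0.1872, 0.0377]
tcp_rot: [0.009, 1.0, 0.0, -0.0]
contact_force: [-0.2, 0.1, 0.0]
gripper_width: -0.0
grip_force: 0.0
```

{"method": "send_rows", "body": {"turn": [[0, 0, 0], [0, 0, 0], [0, 0, 0]], "dp": [[0, -2, 0], [0, -4, 0], [0, -4, 0]], "grip": [0, 0, 0]}}

```text
t: 13.35
eef_pos: [0.5811, 0.1836, 0.0379]
tcp_rot: [0.009, 1.0, 0.0, 0.0]
contact_force: [1.0, 2.2, 0.5]
gripper_width: 0.0001
grip_force: 1.1
```

Contact with the wing at y ≈ 0.184. Sweeping clockwise along the arc about the button axis, turning the tool with the wing.

{"method": "send_rows", "body": {"turn": [[0, 0, 0.1], [0, 0, 0.2], [0, 0, 0.3], [0, 0, 0.4], [0, 0, 0.4]], "dp": [[-1.4, -4.2, 0], [-2.4, -8.5, 0], [-2.9, -12.8, 0], [-3, -17.2, 0], [-3, -17.2, 0]], "grip": [0, 0, 0, 0, 0]}}

```text
t: 13.98
eef_pos: [0.5844, 0.1666, 0.0381]
tcp_rot: [0.207, 0.978, 0.001, 0.001]
contact_force: [1.4, 3.5, 1.2]
gripper_width: 0.0
grip_force: 2.0
```

```bash
python3 - <<'E'
from rig import robot,vision
from h import *
s=robot.observe();print(s['contact_force'],s['eef_pos'],s['wrist_torque'])
J=vision.grab_frame('scene');cv2.imwrite('pics/t1.png',J);print(shift(J))
c=np.array([.540,.168]);v0=np.array([41,16.])/1e3
for th in(.4,.5,.6,.7):
    g=c+R.from_euler('z',-th).as_matrix()[:2,:2]@v0; plan(s,[(*g,.038,178.9-np.degrees(th))])
E
```

```text
[1.40094396 3.52781281 1.21634527] [0.58441612 0.16663566 0.0380781 ] [ 0.57881335 -0.21891016 -0.00440489]
(np.float64(-2.625), np.float64(5.0), np.float32(0.4639606))
[0.002, 0.001, 0.002] [0.4, -0.0, 0.1]
[0.002, 0.001, 0.102] [-1.0, -4.2, 0.1]
[0.002, 0.001, 0.202] [-2.1, -8.5, 0.1]
[0.002, 0.001, 0.302] [-2.7, -12.8, 0.1]
```

{"method": "send_rows", "body": {"turn": [[0, 0, 0.1], [0, 0, 0.2], [0, 0, 0.3], [0, 0, 0.3]], "dp": [[-1, -4.2, 0], [-2.1, -8.5, 0], [-2.7, -12.8, 0], [-2.7, -12.8, 0]], "grip": [0, 0, 0, 0]}}

```text
t: 14.52
eef_pos: [0.5823, 0.1538, 0.0381]
tcp_rot: [0.35, 0.937, 0.001, 0.001]
contact_force: [3.7, 5.0, 0.7]
gripper_width: -0.0002
grip_force: 2.6
```

```bash
python3 - <<'E'
from rig import robot,vision
from h import *
s=robot.observe();print(s['contact_force'],s['eef_pos'])
J=vision.grab_frame('scene');I=vision.grab_frame('wrist')
a=cv2.resize(I[60:280,110:370],None,fx=1.6,fy=1.6,interpolation=2);b=cv2.resize(J[160:227,335:405],None,fx=5.25,fy=5.25,interpolation=2)[:352]
cv2.imwrite('pics/t2.png',np.hstack([a,b]))
E
```

```text
[3.73282128 5.02087702 0.65718603] [0.58226469 0.15382556 0.03812597]
```

View pics/t2.png

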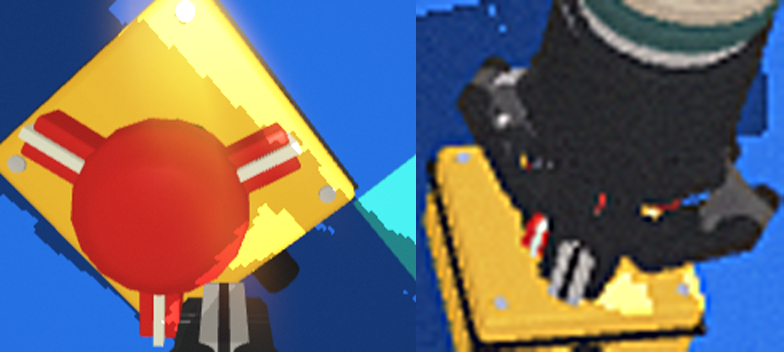

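The wrist crop shows the wing turned by about 0.7 rad, with the finger still beside it. Next I'll go back along the arc and away from the wing.

```bash
python3 - <<'E'
from rig import robot
from h import *
s=robot.observe();c=np.array([.540,.168])
for th,o in((.55,16),(.4,16),(.25,16),(.1,16),(0,17),(0,27)):
    g=c+R.from_euler('z',-th).as_matrix()[:2,:2]@np.array([41,o])/1e3; plan(s,[(*g,.038,178.9-np.degrees(th))])
E
```

```text
[0.003, 0.002, -0.146] [3.4, 5.4, 0.1]
[0.003, 0.002, -0.296] [7.2, 10.8, 0.2]
[0.002, 0.003, -0.446] [11.7, 15.5, 0.2]
[0.002, 0.003, -0.596] [16.9, 19.6, 0.2]
[0.002, 0.003, -0.696] [21.4, 22.6, 0.2]
[0.002, 0.003, -0.696] [27.9, 30.1, 0.2]
```

{"method": "send_rows", "body": {"turn": [[0, 0, -0.15], [0, 0, -0.3], [0, 0, -0.45], [0, 0, -0.6], [0, 0, -0.7], [0, 0, -0.7], [0, 0, -0.7], [0, 0, -0.7]], "dp": [[3.4, 5.4, 0], [7.2, 10.8, 0], [11.7, 15.5, 0], [16.9, 19.6, 0], [21.4, 22.6, 0], [28, 30, 0], [28, 30, -35], [28, 30, -60]], "grip": [0, 0, 0, 0, 0, 0, 0, 0]}}

```text
t: 15.62
eef_pos: [0.5787, 0.1941, 0.0982]
tcp_rot: [0.009, 1.0, -0.001, -0.001]
contact_force: [0.9, 0.1, -0.1]
gripper_width: -0.0001
grip_force: 0.0
```

```bash
python3 - <<'E'
from rig import robot,vision
from h import *
s=robot.observe();print(s['t'],s['contact_force'],s['eef_pos']);print(shift(vision.grab_frame('scene')))
plan(s,[(.575,.195,.13,178.9),(.5735,-.246,.13,178.9)])
E
```

```text
15.625 [ 0.94214449  0.10915853 -0.11790575] [0.57866649 0.19410851 0.09818816]
(np.float64(0.0), np.float64(0.0), np.float32(0.9988444))
[-0.001, -0.002, 0.002] [3.7, 0.8, -31.8]
[-0.001, -0.002, 0.002] [-2.5, -440.2, -31.2]
```

The head is back up and untwisted (zero shift, correlation 0.999). Travelling high to the large grey box.

{"method": "send_rows", "body": {"turn": [[0, 0, 0], [0, 0, 0], [0, 0, 0], [0, 0, 0], [0, 0, 0], [0, 0, 0], [0, 0, 0], [0, 0, 0]], "dp": [[3, 0, -32], [4, -50, -32], [4, -110, -32], [4, -170, -32], [4, -230, -32], [4, -290, -32], [4, -345, -32], [4, -400, -32]], "grip": [0, 0, 0, 0, 0, 0, 0, 0]}}

```text
t: 16.68
eef_pos: [0.567, -0.2072, 0.1288]
tcp_rot: [0.009, 1.0, 0.0, -0.001]
contact_force: [0.3, 0.4, -0.1]
gripper_width: 0.0001
grip_force: 0.0
```

{"method": "send_rows", "body": {"turn": [[0, 0, 0], [0, 0, 0], [0, 0, 0]], "dp": [[0, -30, 0], [0, -40, 0], [0, -40, 0]], "grip": [0, 0, 0]}}

```text
t: 17.05
eef_pos: [0.567, -0.245, 0.129]
tcp_rot: [0.009, 1.0, 0.001, -0.001]
contact_force: [0.3, 0.0, -0.6]
gripper_width: 0.0001
grip_force: 0.0
```

```bash
python3 - <<'E'
from rig import robot,vision
from h import *
s=robot.observe();W=vision.camera_params('wrist');I=vision.grab_frame('wrist');print(s['t'],s['eef_pos'],s['joint_pos'].round(2))
for b in blobs(I,'green',60):print(b[0],b[1],onz(W,b[0],.074))
print(proj(W,(.5745,-.246,.074)))
for b in blobs(vision.grab_frame('scene'),'red',100):print(b[0])
E
```

```text
17.05 [ 0.56697344 -0.24500292  0.12899078] [-0.52  0.39  1.52  0.    1.23 -2.07]
[310.03409091  31.29261364] [294  14  28  31 352] [ 0.4443983  -0.19994837  0.074     ]
[ 99.85154639 171.43917526] [ 87 160  27  24 485] [ 0.54143794 -0.36385925  0.074     ]
[247.31818182 207.51612903] [229 189  36  33 682] [ 0.57484204 -0.24630454  0.074     ]
[247.67356798 207.12837499]
[366.44827586 193.51724138]
[285.63690476 278.06696429]
```

The wrist view confirms the green button at (0.575, -0.246). It is the largest of the three green blobs, at px (247,208). Descending.

{"method": "send_rows", "body": {"turn": [[0, 0, 0], [0, 0, 0], [0, 0, 0], [0, 0, 0], [0, 0, 0], [0, 0, 0]], "dp": [[-7.5, -1, 20], [-7.5, -1, 45], [-7.5, -1, 65], [-7.5, -1, 76], [-7.5, -1, 79], [-7.5, -1, 79]], "grip": [0, 0, 0, 0, 0, 0]}}

```text
t: 17.9
eef_pos: [0.5754, -0.2466, 0.0508]
tcp_rot: [0.009, 1.0, -0.0, 0.0]
contact_force: [-0.2, -0.6, 0.3]
gripper_width: -0.0
grip_force: 0.0
```

{"method": "send_rows", "body": {"turn": [[0, 0, 0], [0, 0, 0], [0, 0, 0], [0, 0, 0], [0, 0, 0]], "dp": [[0, 0, 4], [0, 0, 7], [0, 0, 10], [0, 0, 12], [0, 0, 12]], "grip": [0, 0, 0, 0, 0]}}

```text
t: 18.52
eef_pos: [0.5754, -0.2469, 0.0391]
tcp_rot: [0.009, 1.0, -0.0, 0.0]
contact_force: [-0.5, 1.0, 5.5]
gripper_width: 0.0001
grip_force: 2.3
```

{"method": "send_rows", "body": {"turn": [[0, 0, 0], [0, 0, 0], [0, 0, 0]], "dp": [[0, 0, 1.5], [0, 0, 3], [0, 0, 3]], "grip": [0, 0, 0]}}

```text
t: 18.9
eef_pos: [0.5755, -0.2469, 0.0386]
tcp_rot: [0.009, 1.0, -0.001, 0.001]
contact_force: [-3.5, 1.5, 16.5]
gripper_width: 0.0001
grip_force: 8.7
```

{"method": "send_rows", "body": {"turn": [[0, 0, 0], [0, 0, 0], [0, 0, 0], [0, 0, 0], [0, 0, 0], [0, 0, 0]], "dp": [[0, 0, -5], [0, 0, -15], [0, 0, -40], [0, 0, -80], [0, 0, -80], [0, 0, -80]], "grip": [0, 0, 0, 0, 0, 0]}}

```text
t: 19.65
eef_pos: [0.5743, -0.2463, 0.1149]
tcp_rot: [0.009, 1.0, 0.0, -0.001]
contact_force: [0.8, 0.1, -1.0]
gripper_width: 0.0
grip_force: 0.0
```

```bash
python3 - <<'E'
from rig import robot,vision
from h import *
s=robot.observe();print(s['t'],s['contact_force'],s['eef_pos'])
W=vision.camera_params('wrist')
for b in blobs(vision.grab_frame('wrist'),'green',400):print(b[0],b[1],proj(W,(.575,-.246,.074)),proj(W,(.575,-.246,.068)))
J=vision.grab_frame('scene');print(shift(J))
for b in blobs(J,'red',100):print(b[0])
T=vision.grab_frame('top');O=cv2.imread('pics/top0.png')
for n,c,p in(('jar','grey',(224,185)),('tape','red',(234,138)),('meter','yellow',(237,264))):
    print(n,[min(blobs(i,c,20),key=lambda b:np.linalg.norm(b[0]-p))[0].round(1) for i in(O,T)])
E
```

```text
19.65 [ 0.75821414  0.06962079 -0.95785002] [ 0.5742728  -0.24626131  0.11487366]
[316.4047619   16.40238095] [298   0  31  32 420] [249.01598258 205.65123845] [249.01612277 202.94728053]
[ 91.67504488 167.1454219 ] [ 78 155  29  25 557] [249.01598258 205.65123845] [249.01612277 202.94728053]
[249.69635036 206.47153285] [229 185  39  36 685] [249.01598258 205.65123845] [249.01612277 202.94728053]
(np.float64(0.0), np.float64(0.0), np.float32(0.99948066))
[366.48817204 193.50322581]
[285.62198795 278.18975904]
jar [array([224.5, 184.9]), array([224.5, 184.9])]
tape [array([234.1, 138.1]), array([234.2, 138. ])]
meter [array([237.4, 263.9]), array([240.6, 282.8])]
```

The green button hit its stop (16 N) and is back up. The meter's colour blob is tiny and affected by shadow, so one quick scene check of it before handing in.

```bash
python3 - <<'E'
from rig import robot,vision
from h import *
def dial(im):
    v=im[140:190,238:304].astype(int);m=(v.sum(2)<110);return np.argwhere(m).mean(0),m.sum()
def green(im):
    h=cv2.cvtColor(im,cv2.COLOR_BGR2HSV)[140:190,238:304];m=(h[...,0]>8)&(h[...,0]<80)&(h[...,1]>90);return np.argwhere(m).mean(0),m.sum()
for im in(cv2.imread('pics/scene0.png'),vision.grab_frame('scene')):print(dial(im),green(im))
E
```

```text
(array([18.2       , 25.17142857]), np.int64(35)) (array([25.53914447, 33.21549637]), np.int64(1239))
(array([18.41935484, 26.32258065]), np.int64(93)) (array([25.65089216, 33.53840186]), np.int64(1289))
```

The meter is unmoved. Handing in.

```bash
python3 -c "
from rig import robot
print(robot.close_job())"
```

```text
the job is handed in; nothing more can be done
None
```

I handed the job in at about 20 s: the red button was pressed and stayed latched, one wing was turned clockwise until it popped up and sprang back, and the green button was pressed fully and released. My first press of the red button did not hold, for a reason I did not find, so I repeated it and checked it was latched before twisting; the tape, jar and meter stayed where they were.

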